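# Stack three spice jars in a sloping jar stand

## Robot

A 6-joint arm with a two-finger parallel gripper is mounted at the origin on a cart in front of the work surface, level with it; the furniture and walls round the work are solid. World frame = base frame: x ahead of the robot, y to its left, z up, the work surface at z = 0. Lengths are in m, angles in degrees, forces in N, time in s.
With the tool pointing down it reaches from about 0.325 to 0.875 m from the base axis. Payload 4.4 kg.
Tool frame: the origin (TCP) lies at the very end of the fingers, on their centre line; the grasp point (between the pads) lies ctrl.tcp_to_grasp behind it (ctrl.tcp_to_grasp is the distance from the TCP to the grasp point, in m); z points along the fingers, y is the line along which they close (so a half turn about z gives the same grasp; the last joint's range is limited). The gripper opens to 85 mm and grips with 20 to 120 N. Pads are 22 mm wide; open, the fingers measure 114 mm over their backs; the gripper's body (76 mm by 85 mm) begins 54 mm behind the grasp point. The pads swing forward as they close: fully open they stand 13 mm farther back than shut.
Start: joints at [-76.003, 11.837, 88.321, -0, 79.842, -8.623], TCP at [0.221, -0.531, 0.2] pointing down, gripper open.
Joint ranges: [-156.59, 156.59], [-49.26, 127.26], [12.9, 141.05], [-63.56, 243.56], [4.71, 150.69], [-161.64, 161.64]. Speed limits (degrees/s): [159.86, 159.86, 180, 180, 180, 180].

## Interface

Orientations are given as [roll, pitch, yaw] about the fixed x, y, z axes, in that order (R = Rz(yaw) Ry(pitch) Rx(roll)).
In Python, from plant import ctrl gives the robot as it stands.
- The arm moves only by the tool apply_moves, never from a script. Its argument "plan" is a list of rows, each an object of numbers: "gripper": the opening, from -1 (shut) to 1 (fully open); "x", "y", "z": the shift along the tool's x, y, z in m; "yaw": the turn about the tool's z in degrees. A call has 1 to 12 rows; each row shifts and turns the commanded pose from where the row before left it, along the tool's axes as they then stand; what a row does not reach is not made up. A row lasts 1/12 s, in which the tool goes at most 41.7 mm and 7.16 degrees, less where a joint would pass 70% of its speed; a pose out of reach is approached as far as the arm can. A call is refused whole if a number of a shift passes 0.0417 or a number of a turn 7.16, either way. A call with a gripper value outside its range is refused whole. The fingers move at their own pace and stop on an object; the grip force is fixed at half the most. Time passes only in rows, so rows that do not move let the fingers close. It gives the time, the measured TCP pose, the force, the opening and the grip force at its end, in the units of the state.
- ctrl.observe(): the state, without advancing time (a new reading comes with each control period).
- ctrl.camera(name): name is "scene" or "side" or "wrist"; returns the picture (400x640x3 uint8, blue, green, red); there is no depth.
- ctrl.camera_params(name): a dict with "vertical_fov" (degrees; the focal length in pixels is half the picture's height over the tangent of half this angle, whatever the lens; pixels are square), "cx", "cy" (the principal point, pixels), "R" (3x3) and "t" (3): a world point X has camera coordinates R X + t. Camera axes: x right, y down, z forward; pixel columns grow to the right and rows downward; lengths in m; the calibration is good to about 2 mm. The wrist camera is an equidistant fisheye: a pixel r from the principal point sees the ray r / f radians off the axis. A picture is of the moment at which its call begins: read the wrist's pose just before it. camera_params takes no time and is no camera call; for the wrist camera it gives the pose at the moment of the call.
- ctrl.sign_off(): hands the job in; it is judged then, once.
The state is a dict: "time": time; "q": joint angles; "qvel": joint speeds; "tau": joint torques, N m; "tool_pos": TCP position; "tcp_rot": TCP orientation; "force": force on the tool from outside, world axes, zero at the start; "ft_torque": the same for the moment, N m; "finger_gap": finger opening in m; "finger_force": force on a finger pad.
Only numpy, scipy, OpenCV 4.12 (cv2) and the standard library are available. Lean on these libraries where they do the work, as an engineer would, in place of code of your own. Each camera call takes 0.05 s, during which the arm holds its last target. There are 200 camera calls.

## Task

Put the two spice jars that lie on the worktop into the sloping jar stand so that the three make a pyramid: lay the second blue-labelled jar on the board next to the one already there, slide the keeper along and press it firmly home so that the two are tight between it and the clamped stop at the other end, then rest the brown-labelled jar in the groove between them. All jars lie with lids up the slope and feet right down on the foot rods; go gently, as they are glass and the keeper gives way if you press hard on the row, and leave the salt, the pepper mill and the flat tin where they stand.

Things in the scene. Friction and masses are not known exactly. Their poses are not given: they have to be found in the camera images.
- stand: sloping jar stand of pale wood, fixed; origin under its middle. At its left (+y) end a dark wooden stop cheek, 34 mm high like the keeper, is clamped with a brass thumb screw: its jar-side face is anywhere from y = +70 to +82 mm of bed, not reported, and does not yield. The jar in the stand does not touch it at first. End brackets at y = -121 and +105 mm of bed hold the rods, reaching 67 mm out
- bed (a point): on the upper face of the stand's board (132 x 225 mm, rising 35 degrees away from the robot), in the plane where jar feet stop. x runs up the slope, y left along the stand, z square out of the board. Foot rods along y at 18 and 56 mm out stop feet at x = 0: a jar fully home has its centre at x = 52.5 mm, 20.4 mm out if on the board, 55.7 mm out if in the groove between two touching jars
- keeper (a joint): keeper: dark wooden cheek 12 mm thick, reaching 34 mm out from the board, x = 8 to 112 mm of bed, sliding along y on brass bushes at the right (-y) of the jars. Value in m: 0 with its jar-side face at y = -95 mm of bed, growing to 0.105 as it slides left (+y). Starts at 0 to 0.008, takes about 4 N to slide and a little more with jars rolling before it, stays where left. Push on its outer (-y) face
- keeper_face (a point): middle of the keeper's jar-side face, 60 mm up the slope and 18 mm out from the board; its outer face is 12 mm further towards -y
- in_mid (a point): spice jar, a plain cylinder 41 mm in diameter (40.8) and 105 mm long, about 0.14 kg, nearly smooth; clear body with a blue label and a dark lid of the same diameter; this point is its centre, 52.5 mm from foot and lid end; z runs along its axis towards the lid. It lies loose on the board of the stand, foot on the rods, lid up the slope
- beside_mid (a point): spice jar, a plain cylinder 41 mm in diameter (40.8) and 105 mm long, about 0.14 kg, nearly smooth; clear body with a blue label and a dark lid of the same diameter; this point is its centre, 52.5 mm from foot and lid end; z runs along its axis towards the lid. It lies on the worktop, lid pointing roughly away from the robot; it goes on the board, to the right of the one already there, between it and the keeper
- top_mid (a point): spice jar, a plain cylinder 41 mm in diameter (40.8) and 105 mm long, about 0.14 kg, nearly smooth; clear body with a brown label and a dark, light-topped lid of the same diameter; this point is its centre, 52.5 mm from foot and lid end; z runs along its axis towards the lid. It lies on the worktop, lid pointing roughly away from the robot; it goes on top, in the groove
- salt: salt shaker with a grey cap, 44 mm across, 90 mm high, loose, not to be disturbed; origin at the centre of its underside
- pepper: brown wooden pepper mill, 58 mm across, 170 mm high, loose, not to be disturbed; origin at the centre of its underside
- flat_tin: flat rectangular tin, 63 x 105 x 25 mm, loose, not to be disturbed; origin at the centre of its underside

How it is judged (in metres and radians):
On the way:
1. the keeper is pushed up against the row until it pushes back (over 4 N on the jar) (contact force between keeper and jar_beside above 4 N), for 0.05 s.
At the end, for the whole second after the job is handed in: All three jars lie lid up the slope, feet within 3.5 mm of the rods, let go and at rest: the blue ones on the board with under 3 mm of play between them and the keeper within 4 mm, the brown one in the groove, touching both to within 3 mm (x of in_mid in the frame of bed between 0.049 and 0.056 m and z of in_mid in the frame of bed between 0.0175 and 0.0235 m and angle between the z axis of each of in_mid, beside_mid, top_mid and the x axis of bed, either way round below 0.09 rad and angle between each of in_mid, beside_mid, top_mid's own z axis and vertical below 1.2 rad and x of beside_mid in the frame of bed between 0.049 and 0.056 m and z of beside_mid in the frame of bed between 0.0175 and 0.0235 m and distance between each of in_mid, top_mid and beside_mid below 0.0435 m and y of beside_mid in the frame of keeper_face below 0.0245 m and x of top_mid in the frame of bed between 0.049 and 0.056 m and z of top_mid in the frame of bed between 0.0525 and 0.059 m and distance between top_mid and in_mid below 0.0435 m and linear speed of each of jar_in, jar_beside, jar_top below 0.02 m/s).
It fails at once if the keeper is rammed against the jar (over 45 N) (contact force between keeper and jar_beside above 45 N).
It fails at once if the top jar is pressed on the row with more than 35 N (contact force between jar_top and jar_in above 35 N or contact force between jar_top and jar_beside above 35 N).
It fails at once if a bystander is shifted by more than 25 mm or tipped (distance of any of salt, pepper, flat_tin from where it was at the start of the episode above 0.025 m or angle between any of salt, pepper, flat_tin's own z axis and vertical above 0.3 rad).
It also fails if it takes over 59 s, if anything falls off the work surface, if the arm or the gripper's body presses on something with over 40 N, if the wrist force passes 120 N, or if a joint passes its speed limit or range.

## Working session

There is one attempt and no reset: what is moved stays moved. The work goes in short steps, Python scripts to look and compute and a tool call to move; the robot and the scene stay as the last step left them, time stands still between calls to the robot, and variables do not carry over. Pictures are saved under pics/ and viewed, at most 10 in all, crops included, and the job is handed in when it is done.

Besides the shell and the picture viewer there is one more tool, called after ">>>" in YAML: its name, and indented under it one key for each argument. apply_moves: Moves the arm, as the interface text tells. Its arguments: {"type":"object","properties":{"plan":{"type":"array","items":{"type":"object","properties":{"gripper":{"type":"number"},"x":{"type":"number"},"y":{"type":"number"},"z":{"type":"number"},"yaw":{"type":"number"}}}}},"required":["plan"]}

```bash
ls; mkdir -p pics
python3 - <<'E'
from plant import ctrl
import cv2,numpy as np
s=ctrl.observe(); print(s['time'],s['tool_pos'],s['tcp_rot'],s['finger_gap'],ctrl.tcp_to_grasp)
for n in ['scene','side']:
    p=ctrl.camera_params(n); print(n,p)
    cv2.imwrite(f'pics/{n}0.png',ctrl.camera(n))
cv2.imwrite('pics/w0.png',ctrl.camera('wrist')); print(ctrl.camera_params('wrist'))
E
```

```text
pics
0.0 [ 0.22094754 -0.5299265   0.19885885] [-1.79863748e+02 -2.15401878e-02  2.26194517e+01] 0.08537374952201399 0.0187
scene {'vertical_fov': 45.83584617584444, 'cx': 322.7020849880662, 'cy': 201.71905977349374, 'R': array([[-0.82691569, -0.5618282 , -0.0236539 ],
       [-0.20747858,  0.34392937, -0.91578667],
       [ 0.52265005, -0.75237069, -0.40096791]]), 't': array([0.46631872, 0.23919654, 0.55701994])}
side {'vertical_fov': 53.11397616080432, 'cx': 324.70046654402177, 'cy': 189.55355739278252, 'R': array([[ 0.90756344, -0.41928154, -0.02305616],
       [-0.19519546, -0.37262612, -0.90722021],
       [ 0.37178936,  0.82786035, -0.4200237 ]]), 't': array([-0.59913122,  0.1711153 ,  0.74748207])}
{'vertical_fov': 65.70646984690485, 'cx': 320.7653442994406, 'cy': 203.02995960820402, 'R': array([[ 0.38473625, -0.92302368, -0.00230382],
       [-0.87763984, -0.36659005,  0.30880423],
       [-0.28587818, -0.11678626, -0.95112283]]), 't': array([-0.57371623, -0.04056165,  0.38009377])}
```

View pics/scene0.png

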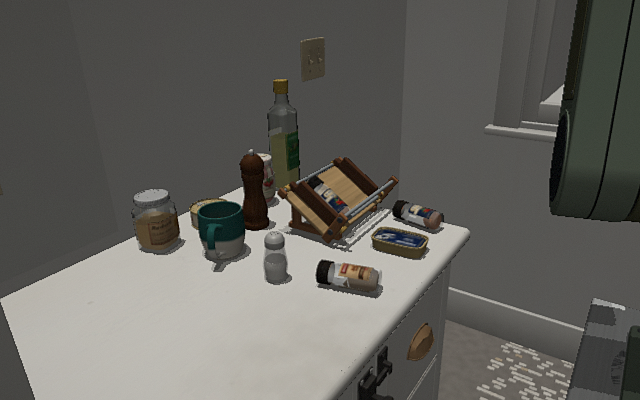

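View pics/side0.png

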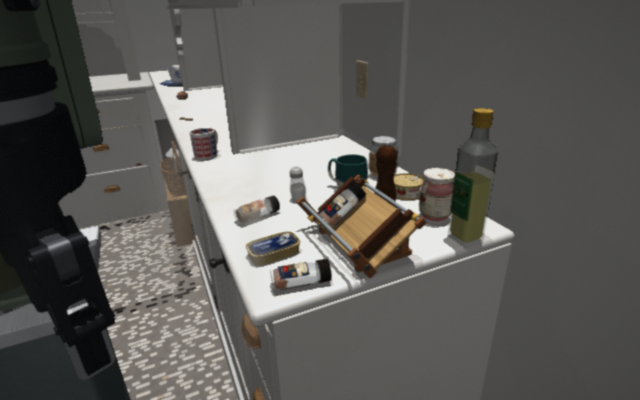

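The side view shows the robot at left. The brown jar runs from its foot at (240,215) to its lid at (273,206), and the blue jar from (274,277) to (325,271). The tin is at (272,247), the salt at (297,185), the stand at (365,225) and the pepper mill behind it. In the scene view the jars are at (350,276) and (418,214).

```bash
cat > h.py <<'E'
import numpy as np,cv2
from plant import ctrl
def ray(p,uv,fish=False):
    f=200/np.tan(np.radians(p['vertical_fov'])/2)
    d=np.array([uv[0]-p['cx'],uv[1]-p['cy']])/f
    if fish:
        r=np.hypot(*d)+1e-12; v=np.array([*(d/r*np.sin(r)),np.cos(r)])
    else: v=np.array([*d,1.]);v/=np.linalg.norm(v)
    return -p['R'].T@p['t'],p['R'].T@v
def plane(p,uv,z,fish=False):
    o,d=ray(p,uv,fish); return o+d*(z-o[2])/d[2]
def tri(a,b):
    A=sum(np.eye(3)-np.outer(d,d) for o,d in(a,b)); B=sum((np.eye(3)-np.outer(d,d))@o for o,d in(a,b))
    X=np.linalg.solve(A,B); return X,max(np.linalg.norm(np.cross(X-o,d)) for o,d in(a,b))
def proj(p,X,fish=False):
    f=200/np.tan(np.radians(p['vertical_fov'])/2); c=p['R']@X+p['t']
    if fish:
        n=np.hypot(c[0],c[1]);k=np.arctan2(n,c[2])/n; return f*k*c[0]+p['cx'],f*k*c[1]+p['cy']
    return f*c[0]/c[2]+p['cx'],f*c[1]/c[2]+p['cy']
E
python3 - <<'E'
from h import *
np.set_printoptions(precision=3,suppress=True)
S,D=ctrl.camera_params('scene'),ctrl.camera_params('side')
for n,a,b in [('brown lid',(322,273),(273,206)),('brown foot',(380,279),(240,215)),('blue lid',(399,210),(325,271)),('blue foot',(440,218),(274,277)),('salt top',(275,236),(297,171)),('pepper top',(252,155),(386,149)),('tin',(400,238),(273,243))]:
    print(n,*tri(ray(S,a),ray(D,b)))
for i in(S,D):print(-i['R'].T@i['t'])
a=cv2.resize(cv2.imread('pics/scene0.png')[145:255,270:400],None,fx=4,fy=4,interpolation=2)[:440,:400]
b=cv2.resize(cv2.imread('pics/side0.png')[165:275,295:425],None,fx=4,fy=4,interpolation=2)[:440,:]
a=cv2.resize(cv2.imread('pics/scene0.png')[145:255,270:400],(400,338),interpolation=2);b=cv2.resize(cv2.imread('pics/side0.png')[165:275,295:425],(400,338),interpolation=2)
cv2.imwrite('pics/c0.png',np.hstack([a,b]))
E
```

```text
brown lid [0.54  0.034 0.017] 0.0024472322163442187
brown foot [0.449 0.005 0.024] 0.00282540137860678
blue lid [ 0.54  -0.263  0.019] 0.001106243795770758
blue foot [ 0.446 -0.254  0.029] 0.001339120073446952
salt top [0.616 0.063 0.082] 0.0005727315639224371
pepper top [ 0.784 -0.076  0.156] 0.0027780870171218272
tin [ 0.481 -0.141  0.024] 0.001053625555836819
[0.144 0.599 0.453]
[ 0.299 -0.806  0.455]
```

View pics/c0.png

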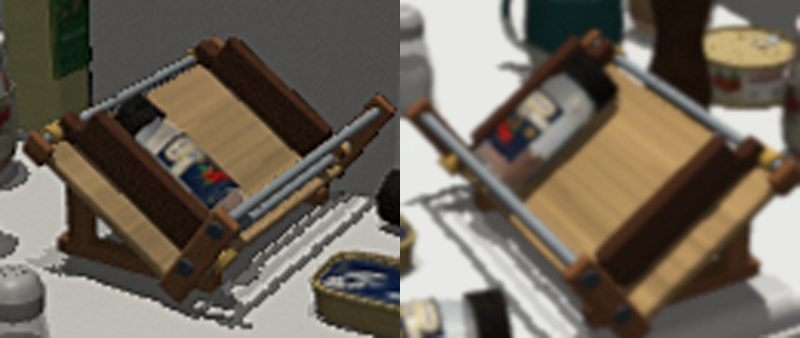

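The crops show the stand clearly. The stand jar lies near the left stop and the keeper is at the right, with bare board between them. I'll move the wrist camera over it.

>>> apply_moves:
  plan:
    - {"x": 0.033, "y": -0.018, "z": -0.011}
    - {"x": 0.033, "y": -0.018, "z": -0.011}
    - {"x": 0.033, "y": -0.018, "z": -0.011}
    - {"x": 0.033, "y": -0.018, "z": -0.011}
    - {"x": 0.033, "y": -0.018, "z": -0.011}
    - {"x": 0.033, "y": -0.018, "z": -0.011}
    - {"x": 0.033, "y": -0.018, "z": -0.011}
    - {"x": 0.033, "y": -0.018, "z": -0.011}
    - {"x": 0.033, "y": -0.018, "z": -0.011}
    - {"x": 0.033, "y": -0.018, "z": -0.011}
    - {"x": 0.033, "y": -0.018, "z": -0.011}
    - {"x": 0.033, "y": -0.018, "z": -0.011}

```text
validation failed for argument at $.pl...
```

>>> apply_moves:
  plan:
    - {"x": 0.033, "y": -0.018}
    - {"x": 0.033, "y": -0.018}
    - {"yaw": 5.65}
    - {"yaw": 5.65}
    - {"yaw": 5.65}
    - {"yaw": 5.65}
    - {"yaw": 0}

```text
validation failed for argument at $.pl...
```

Run:
```python
from h import *
s=ctrl.observe();p=ctrl.camera_params('wrist');im=ctrl.camera('wrist');print(s['time'],s['tool_pos'],s['tcp_rot'],s['force'])
import pickle;pickle.dump((p,im),open('w1.pkl','wb'))
cv2.imwrite('pics/w1.png',cv2.resize(im,(800,500),interpolation=2))
```

```text
0.15 [ 0.22100358 -0.53016208  0.19916777] [-1.79899602e+02 -1.74581700e-02  2.26201805e+01] [-0.26338515  0.75018642  0.30120172]
```

View pics/w1.png

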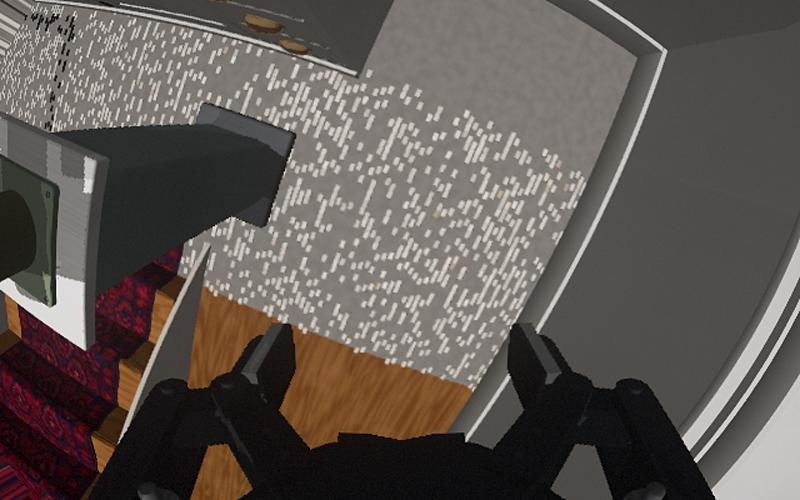

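The moves were refused at validation, so the arm hasn't moved; the picture shows only the floor beside the cart. I'll retry with every key given in each row.

>>> apply_moves:
  plan:
    - {"gripper": 1, "x": 0.033, "y": -0.018, "z": -0.011, "yaw": 0}
    - {"gripper": 1, "x": 0.033, "y": -0.018, "z": -0.011, "yaw": 0}
    - {"gripper": 1, "x": 0.033, "y": -0.018, "z": -0.011, "yaw": 0}
    - {"gripper": 1, "x": 0.033, "y": -0.018, "z": -0.011, "yaw": 0}
    - {"gripper": 1, "x": 0.033, "y": -0.018, "z": -0.011, "yaw": 0}
    - {"gripper": 1, "x": 0.033, "y": -0.018, "z": -0.011, "yaw": 0}
    - {"gripper": 1, "x": 0.033, "y": -0.018, "z": -0.011, "yaw": 0}
    - {"gripper": 1, "x": 0.033, "y": -0.018, "z": -0.011, "yaw": 0}
    - {"gripper": 1, "x": 0.033, "y": -0.018, "z": -0.011, "yaw": 0}
    - {"gripper": 1, "x": 0.033, "y": -0.018, "z": -0.011, "yaw": 0}
    - {"gripper": 1, "x": 0.033, "y": -0.018, "z": -0.011, "yaw": 0}
    - {"gripper": 1, "x": 0.033, "y": -0.018, "z": -0.011, "yaw": 0}

```text
time: 1.2
tool_pos: [0.5043, -0.1773, 0.3325]
tcp_rot: [180.0, 0.0, 22.6]
force: [0.0, -1.0, -0.4]
finger_gap: 0.0854
finger_force: 0.0
```

>>> apply_moves:
  plan:
    - {"gripper": 1, "x": 0.03, "y": -0.018, "z": 0, "yaw": 0}
    - {"gripper": 1, "x": 0.03, "y": -0.018, "z": 0, "yaw": 0}
    - {"gripper": 1, "x": 0, "y": 0, "z": 0, "yaw": 5.65}
    - {"gripper": 1, "x": 0, "y": 0, "z": 0, "yaw": 5.65}
    - {"gripper": 1, "x": 0, "y": 0, "z": 0, "yaw": 5.65}
    - {"gripper": 1, "x": 0, "y": 0, "z": 0, "yaw": 5.65}
    - {"gripper": 1, "x": 0, "y": 0, "z": 0, "yaw": 0}

```text
time: 1.78
tool_pos: [0.545, -0.1225, 0.3317]
tcp_rot: [-180.0, 0.0, -0.0]
force: [-0.3, -1.0, -0.7]
finger_gap: 0.0853
finger_force: 0.0
```

Run:
```python
from h import *
s=ctrl.observe();p=ctrl.camera_params('wrist');im=ctrl.camera('wrist');print(s['time'],s['tool_pos'],s['tcp_rot'],s['force'])
import pickle;pickle.dump((p,im),open('w1.pkl','wb'))
cv2.imwrite('pics/w1.png',cv2.resize(im,(800,500),interpolation=2))
```

```text
1.7833 [ 0.54503867 -0.12246857  0.33168478] [-1.79985324e+02  4.06494976e-02 -4.40205266e-02] [-0.31692569 -1.01384478 -0.72088874]
```

View pics/w1.png

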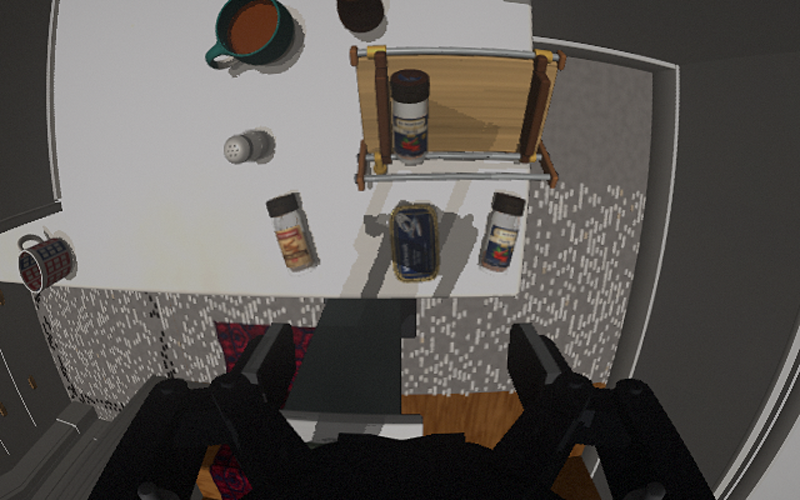

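The wrist view shows everything. At 1.25x scale, the brown jar runs from lid (283,197) to foot (298,270), and the blue jar from (510,196) to (495,270). The stand spans (355–565, 45–190), with rods at rows 158 and 180, the keeper near col 535 and the stand jar at (410,115). Next I'll get the jar axes from masks and a zoom of the stand.

Run:
```python
from h import *
import pickle
np.set_printoptions(precision=4,suppress=True)
p,im=pickle.load(open('w1.pkl','rb'))
hsv=cv2.cvtColor(im,cv2.COLOR_BGR2HSV)
# jars: per-window mask vs white worktop
bg=np.median(im[120:150,130:200].reshape(-1,3),0);print(bg)
for n,(x0,y0,x1,y1) in dict(brown=(205,150,262,224),blue=(372,148,424,222)).items():
    sub=im[y0:y1,x0:x1].astype(int)
    lab=cv2.absdiff(im[y0:y1,x0:x1],np.full_like(im[y0:y1,x0:x1],bg)).max(2)
    lid=(hsv[y0:y1,x0:x1,2]<70)&(lab>60)
    m=(lab>45).astype(np.uint8); m=cv2.morphologyEx(m,cv2.MORPH_CLOSE,np.ones((5,5)))
    k,l,st,c=cv2.connectedComponentsWithStats(m); i=1+st[1:,4].argmax()
    pts=cv2.findContours((l==i).astype(np.uint8),0,1)[0][0][:,0]+[x0,y0]
    X=np.array([plane(p,q,0.0204,True)[:2] for q in pts],np.float32)
    print(n,st[i],cv2.minAreaRect(X))
for n,a,b in[('brown',(283,197),(298,271)),('blue',(510,196),(495,271))]:
    A,B=[plane(p,np.array(q)/1.25,.0204,True) for q in(a,b)]
    print(n,A,B,(A+B)/2,np.linalg.norm(A-B),np.degrees(np.arctan2(*(A-B)[1::-1])))
cv2.imwrite('pics/w2.png',cv2.resize(im[28:158,275:460],(800,562),interpolation=2))
```

```text
[177. 177. 179.]
brown [   8    4   43   64 1512] ((0.4953736960887909, 0.021743452176451683), (0.1057857945561409, 0.05026484280824661), 14.321991920471191)
blue [   0    0   52   74 2056] ((0.4923858046531677, -0.24982276558876038), (0.12780851125717163, 0.09037419408559799), 5.293262481689453)
brown [0.544  0.0315 0.0204] [0.4413 0.0188 0.0204] [0.4927 0.0251 0.0204] 0.10353491894450081 7.084124260378469
blue [ 0.5448 -0.2639  0.0204] [ 0.4412 -0.2506  0.0204] [ 0.493  -0.2573  0.0204] 0.10443793443615791 -7.3062254814788785
```

View pics/w2.png

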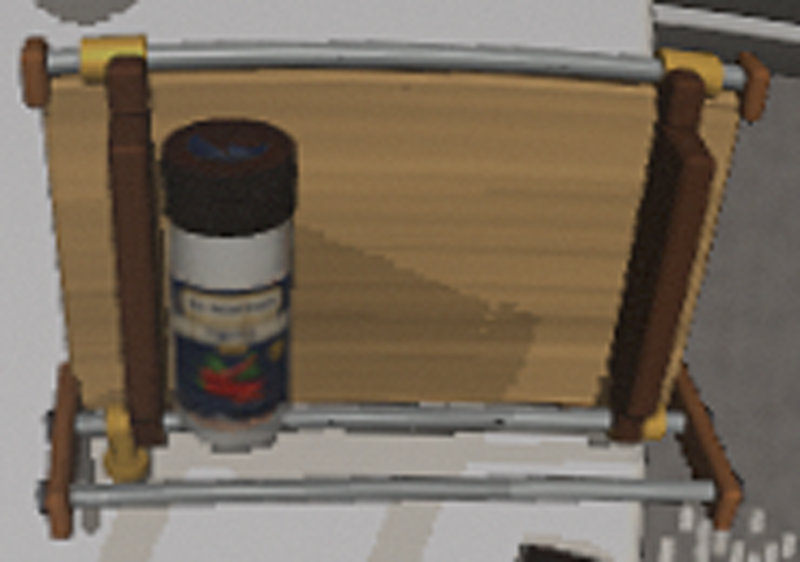

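The zoom shows the outer rod from (72,492) to (715,490), the lower rod at row 423, the keeper at cols 612–710, the stop at cols 110–160 and the stand jar at cols 165–295. I'll triangulate the outer rod ends across views to get the bed frame.

Run:
```python
from h import *
import pickle
np.set_printoptions(precision=4,suppress=True)
p,im=pickle.load(open('w1.pkl','rb'))
S,D=ctrl.camera_params('scene'),ctrl.camera_params('side')
w=lambda u,v:(275+u/4.324,28+v/4.324)
L=[ray(p,w(72,492),True),ray(D,(302.2,200.8)),ray(S,(343.1,219.2))]
R=[ray(p,w(715,490),True),ray(D,(363.9,252.2)),ray(S,(395.1,182.4))]
for Q in(L,R):
    print([tri(Q[i],Q[j]) for i,j in((0,1),(0,2),(1,2))])
def tr3(Q):
    A=sum(np.eye(3)-np.outer(d,d) for o,d in Q);B=sum((np.eye(3)-np.outer(d,d))@o for o,d in Q);return np.linalg.solve(A,B)
l,r=tr3(L),tr3(R);print(l,r,np.linalg.norm(l-r))
```

```text
[(array([ 0.5722, -0.0811,  0.0719]), np.float64(0.001075073848008481)), (array([ 0.5718, -0.0813,  0.0651]), np.float64(0.0007624605800080643)), (array([ 0.5706, -0.0778,  0.0689]), np.float64(0.0024232796585354427))]
[(array([ 0.5856, -0.3039,  0.0686]), np.float64(0.00894550997270278)), (array([ 0.575 , -0.3032,  0.0635]), np.float64(0.002621106693237457)), (array([ 0.584 , -0.3129,  0.0665]), np.float64(0.009261881633430209))]
[ 0.5715 -0.0799  0.0686] [ 0.5815 -0.3063  0.0658] 0.2266424483407089
```

Run:
```python
from h import *
import pickle
np.set_printoptions(precision=4,suppress=True)
p,im=pickle.load(open('w1.pkl','rb'))
w=lambda u,v:np.array((275+u/4.324,28+v/4.324))
for z in(.065,.068):
    l,r=plane(p,w(72,492),z,True),plane(p,w(715,490),z,True)
    print(z,l,r,np.linalg.norm(l-r),np.degrees(np.arctan2(-(l-r)[0],(l-r)[1])))
    m=(l+r)/2; c,s=np.cos(np.radians(35)),np.sin(np.radians(35))
    yaw=np.arctan2(-(l-r)[0],(l-r)[1]); ex=np.array([np.cos(yaw)*c,np.sin(yaw)*c,s]);ey=np.array([-np.sin(yaw),np.cos(yaw),0]);ez=np.cross(ex,ey)
    o=m+ey*.008+ex*.0035-ez*.056
    print('bed',o)
    B=lambda a,b,d:o+ex*a/1e3+ey*b/1e3+ez*d/1e3
    pr=lambda X:(np.array(proj(p,X,True))-[275,28])*4.324
    for n,q in dict(lrodL=(-3.5,101,18),lrodR=(-3.5,-117,18),keepTopFoot=(8,-91,34),keepTopUp=(112,-91,34),boardTL=(120,104,0),boardTR=(120,-121,0)).items():print(n,pr(B(*q)))
    # jar in stand: intersect rays of picked edges with plane z_bed=20.4
    def onb(u,v,d):
        O,D=ray(p,w(u,v),True);t=((o+ez*d/1e3-O)@ez)/(D@ez);X=O+D*t-o;return np.array([X@ex,X@ey,X@ez])*1e3
    print('jar',onb(172,240,20.4),onb(295,240,20.4),onb(235,420,20.4),onb(178,400,20.4),onb(290,400,20.4),'lidtop',onb(230,120,40.8),'stop',onb(150,430,34),onb(152,145,34),'keeper',onb(640,420,34),onb(690,155,34))
```

```text
0.065 [ 0.5724 -0.0809  0.065 ] [ 0.5773 -0.301   0.065 ] 0.22011004872916665 1.2822183801922191
bed [ 0.6097 -0.1821  0.0211]
lrodL [ 80.8136 420.3226]
lrodR [683.76   420.6356]
keepTopFoot [634.127  421.6059]
keepTopUp [696.6428 159.337 ]
boardTL [44.7355 77.8822]
boardTR [754.8983  97.6266]
jar [70.6277 66.7369 20.4   ] [69.9052 28.3278 20.4   ] [-3.3624 47.1658 20.4   ] [ 6.0658 66.7049 20.4   ] [ 5.1811 28.2487 20.4   ] lidtop [122.5989  49.0523  40.8   ] stop [ 4.0334 76.2244 34.    ] [111.6936  71.1807  34.    ] keeper [  8.8042 -93.0109  34.    ] [113.2945 -88.5722  34.    ]
0.068 [ 0.5728 -0.0812  0.068 ] [ 0.5776 -0.2997  0.068 ] 0.21860986441047447 1.2822183801922424
bed [ 0.61   -0.1817  0.0241]
lrodL [ 78.7254 419.9416]
lrodR [685.4523 420.2612]
keepTopFoot [635.6012 421.2078]
keepTopUp [698.7291 157.0134]
boardTL [42.1029 75.1022]
boardTR [757.1846  95.106 ]
jar [69.9772 66.2324 20.4   ] [69.2592 28.0597 20.4   ] [-3.5575 46.7817 20.4   ] [ 5.8127 66.2006 20.4   ] [ 4.9334 27.9812 20.4   ] lidtop [121.6893  48.6603  40.8   ] stop [ 3.8606 75.6576 34.    ] [110.8326  70.6461  34.    ] keeper [  8.6009 -92.4961  34.    ] [112.4233 -88.0858  34.    ]
```

The bed frame fits well: origin about (0.610, -0.182, 0.022), yaw 1.3°. The reprojected rod, keeper and board points agree to about 1 px. The stand jar is at y = 47 mm. Now to pick the blue jar.

>>> apply_moves:
  plan:
    - {"gripper": 1, "x": -0.013, "y": 0.0336, "z": 0.02, "yaw": 0}
    - {"gripper": 1, "x": -0.013, "y": 0.0336, "z": 0.02, "yaw": 0}
    - {"gripper": 1, "x": -0.013, "y": 0.0336, "z": 0.02, "yaw": 0}
    - {"gripper": 1, "x": -0.013, "y": 0.0336, "z": 0.02, "yaw": 0}
    - {"gripper": 1, "x": 0, "y": 0, "z": 0.02, "yaw": 7.1}
    - {"gripper": 1, "x": 0, "y": 0, "z": 0.03, "yaw": 0}
    - {"gripper": 1, "x": 0, "y": 0, "z": 0.03, "yaw": 0}
    - {"gripper": 1, "x": 0, "y": 0, "z": 0.03, "yaw": 0}
    - {"gripper": 1, "x": 0, "y": 0, "z": 0.02, "yaw": 0}
    - {"gripper": 1, "x": 0, "y": 0, "z": 0, "yaw": 0}

```text
time: 2.67
tool_pos: [0.4892, -0.2546, 0.1164]
tcp_rot: [-179.7, 0.6, -7.0]
force: [-0.3, 0.5, -0.1]
finger_gap: 0.0855
finger_force: 0.0
```

Run:
```python
from h import *
np.set_printoptions(precision=4,suppress=True)
s=ctrl.observe();p=ctrl.camera_params('wrist');im=ctrl.camera('wrist');print(s['time'],s['tool_pos'],s['tcp_rot'],s['force'])
c=np.array([.493,-.2573,.0204]);a=np.radians(-7.3);e=np.array([np.cos(a),np.sin(a),0])*.0525
for X in(c+e,c-e):
    u=proj(p,X,True);print(u);cv2.circle(im,tuple(int(round(v)) for v in u),3,(0,255,0),1)
cv2.imwrite('pics/w3.png',im)
```

```text
2.6667 [ 0.4892 -0.2546  0.1164] [-179.673     0.5734   -6.9808] [-0.3165  0.4583 -0.1353]
(np.float64(324.2513934021752), np.float64(130.05685053913618))
(np.float64(323.28395747222163), np.float64(241.10605130371934))
```

View pics/w3.png

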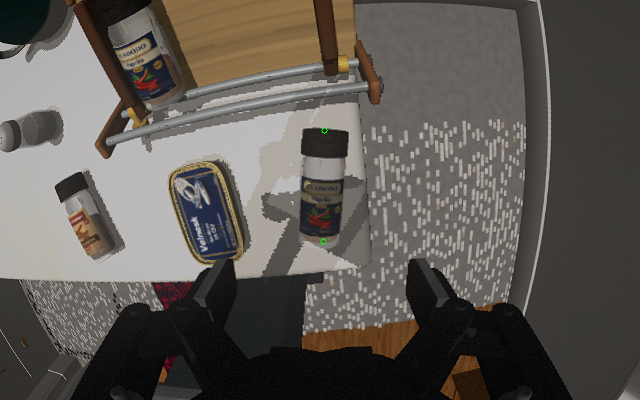

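The jar sits under the gripper. The predicted end marks (324,130) and (323,241) lie on its axis, and the tin is clear of the left finger. I'll descend and grip.

>>> apply_moves:
  plan:
    - {"gripper": 1, "x": 0, "y": 0, "z": 0.035, "yaw": 0}
    - {"gripper": 1, "x": 0, "y": 0, "z": 0.035, "yaw": 0}
    - {"gripper": 1, "x": 0, "y": 0, "z": 0.025, "yaw": 0}
    - {"gripper": 1, "x": 0, "y": 0, "z": 0.008, "yaw": 0}
    - {"gripper": 1, "x": 0, "y": 0, "z": 0.005, "yaw": 0}
    - {"gripper": 1, "x": 0, "y": 0, "z": 0, "yaw": 0}
    - {"gripper": 1, "x": 0, "y": 0, "z": 0, "yaw": 0}

```text
time: 3.3
tool_pos: [0.4951, -0.2586, 0.0164]
tcp_rot: [179.9, -0.2, -7.1]
force: [0.2, 0.2, 1.0]
finger_gap: 0.0856
finger_force: 0.0
```

>>> apply_moves:
  plan:
    - {"gripper": 1, "x": -0.002, "y": 0, "z": 0.007, "yaw": 0}
    - {"gripper": -1, "x": 0, "y": 0, "z": 0, "yaw": 0}
    - {"gripper": -1, "x": 0, "y": 0, "z": 0, "yaw": 0}
    - {"gripper": -1, "x": 0, "y": 0, "z": 0, "yaw": 0}
    - {"gripper": -1, "x": 0, "y": 0, "z": 0, "yaw": 0}
    - {"gripper": -1, "x": 0, "y": 0, "z": 0, "yaw": 0}

```text
time: 3.8
tool_pos: [0.4914, -0.2571, 0.0073]
tcp_rot: [180.0, -0.0, -7.1]
force: [-0.6, -0.6, 0.6]
finger_gap: 0.0256
finger_force: 0.0
```

Run:
```python
from h import *
s=ctrl.observe();print(s['finger_gap'],s['finger_force'],s['tool_pos'])
a=ctrl.camera('wrist');b=ctrl.camera('side')[220:320,220:380]
cv2.imwrite('pics/w4.png',np.vstack([a[:,:],cv2.resize(b,(320,200))[:, :].repeat(2,1)[:200]]))
```

```text
0.025556557021839055 0.0 [ 0.49138353 -0.25707793  0.00734983]
```

View pics/w4.png

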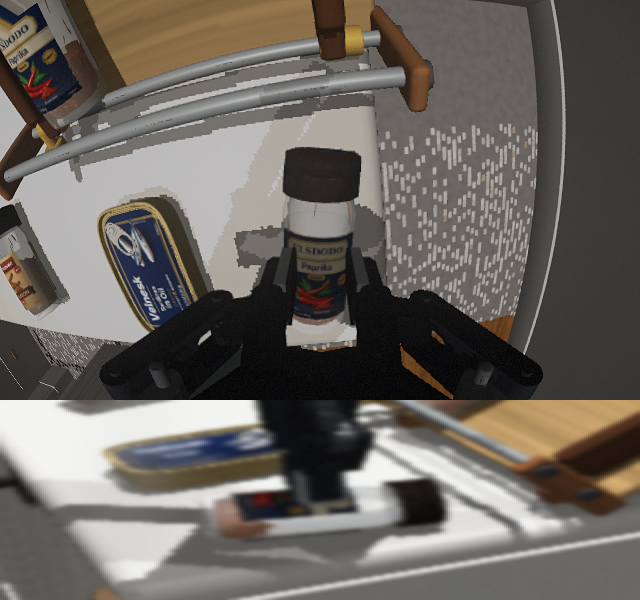

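The jar lies between the fingers with its lid at (322,175), but the gap reading is odd. I'll give it more time to close.

>>> apply_moves:
  plan:
    - {"gripper": -1, "x": 0, "y": 0, "z": 0, "yaw": 0}
    - {"gripper": -1, "x": 0, "y": 0, "z": 0, "yaw": 0}
    - {"gripper": -1, "x": 0, "y": 0, "z": 0, "yaw": 0}

```text
time: 4.15
tool_pos: [0.4932, -0.2585, 0.0095]
tcp_rot: [179.9, -0.2, -7.1]
force: [-1.0, 0.5, 9.5]
finger_gap: -0.0001
finger_force: 4.6
```

Run:
```python
from h import *
np.set_printoptions(precision=4,suppress=True)
s=ctrl.observe();print(s['tool_pos'],s['force'],s['finger_gap'],s['q'])
D=ctrl.camera_params('side');S=ctrl.camera_params('scene');p=ctrl.camera_params('wrist')
for z in(.0095,.03,.045):print(z,proj(D,np.array([.4932,-.2585,z])),proj(S,np.array([.4932,-.2585,z])),proj(p,np.array([.4932,-.2585,z]),True))
b=ctrl.camera('side');c=ctrl.camera('scene');w=ctrl.camera('wrist')
for X in((.493,-.257,.0204),(.4932,-.2585,.0095)):
  cv2.circle(b,tuple(int(round(v)) for v in proj(D,np.array(X))),1,(0,255,0),-1)
cv2.imwrite('pics/w5.png',np.vstack([np.hstack([cv2.resize(b[230:310,250:350],(400,320)),cv2.resize(c[180:260,370:470],(400,320))]),cv2.resize(w[140:400,150:510],(800,578))[:280]]))
```

```text
[ 0.4932 -0.2585  0.0095] [-1.0406  0.4848  9.4599] -0.00010593117762415505 [-36.5585  22.7149  99.4604  -0.0153  57.5553  60.5193]
0.0095 (np.float64(300.36404453973773), np.float64(280.79625181689266)) (np.float64(418.44091787533233), np.float64(220.19123403415165)) (np.float64(320.80322314725373), np.float64(237.5956069790729))
0.03 (np.float64(299.7979420170308), np.float64(271.34475324448437)) (np.float64(419.0000277061449), np.float64(211.43807026292578)) (np.float64(320.9111341195131), np.float64(252.7079152731713))
0.045 (np.float64(299.37487127474265), np.float64(264.2812755944578)) (np.float64(419.4150072968224), np.float64(204.9413425741339)) (np.float64(321.0061243505733), np.float64(265.9723096588418))
```

View pics/w5.png

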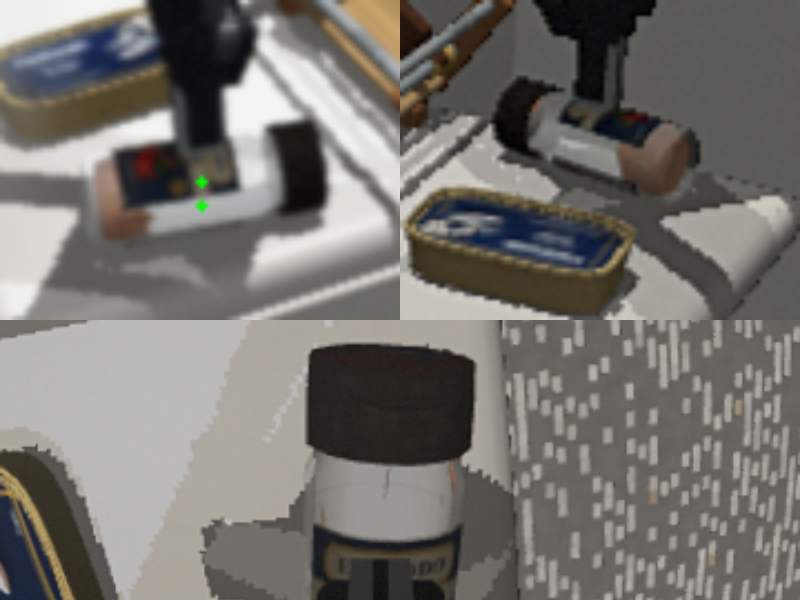

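The pictures show the shut fingertips resting on top of the jar, which hasn't moved. The reported TCP is z = 9.5 mm while the jar top is at 40.8 mm, so the real tips sit about 31 mm behind the reported TCP. I'll apply that offset from here: raise, open, then go down to a reported z of about -0.025.

>>> apply_moves:
  plan:
    - {"gripper": 1, "x": 0, "y": 0, "z": -0.01, "yaw": 0}
    - {"gripper": 1, "x": 0, "y": 0, "z": 0, "yaw": 0}
    - {"gripper": 1, "x": 0, "y": 0, "z": 0, "yaw": 0}
    - {"gripper": 1, "x": 0, "y": 0, "z": 0, "yaw": 0}
    - {"gripper": 1, "x": 0, "y": 0, "z": 0, "yaw": 0}
    - {"gripper": 1, "x": 0, "y": 0, "z": 0, "yaw": 0}
    - {"gripper": 1, "x": 0, "y": 0, "z": 0.012, "yaw": 0}
    - {"gripper": 1, "x": 0, "y": 0, "z": 0.013, "yaw": 0}
    - {"gripper": 1, "x": 0, "y": 0, "z": 0.01, "yaw": 0}
    - {"gripper": 1, "x": 0, "y": 0, "z": 0.01, "yaw": 0}
    - {"gripper": 1, "x": 0, "y": 0, "z": 0, "yaw": 0}

```text
time: 5.22
tool_pos: [0.4886, -0.2551, -0.0315]
tcp_rot: [-179.8, 0.3, -7.1]
force: [-1.0, -0.1, -0.0]
finger_gap: 0.0854
finger_force: 0.0
```

>>> apply_moves:
  plan:
    - {"gripper": 1, "x": 0, "y": 0, "z": 0, "yaw": 0}
    - {"gripper": -1, "x": 0, "y": 0, "z": 0, "yaw": 0}
    - {"gripper": -1, "x": 0, "y": 0, "z": 0, "yaw": 0}
    - {"gripper": -1, "x": 0, "y": 0, "z": 0, "yaw": 0}
    - {"gripper": -1, "x": 0, "y": 0, "z": 0, "yaw": 0}
    - {"gripper": -1, "x": 0, "y": 0, "z": 0, "yaw": 0}
    - {"gripper": -1, "x": 0, "y": 0, "z": 0, "yaw": 0}

```text
time: 5.8
tool_pos: [0.4921, -0.2576, -0.0268]
tcp_rot: [179.9, -0.1, -7.1]
force: [-0.4, -0.2, 3.9]
finger_gap: 0.0395
finger_force: 59.3
```

Gripped: gap 39.5 mm, 59 N. Lifting, squaring to the bed and carrying it over the board.

>>> apply_moves:
  plan:
    - {"gripper": -1, "x": 0, "y": 0, "z": -0.034, "yaw": 0}
    - {"gripper": -1, "x": 0, "y": 0, "z": -0.034, "yaw": 0}
    - {"gripper": -1, "x": 0, "y": 0, "z": -0.034, "yaw": 0}
    - {"gripper": -1, "x": 0, "y": 0, "z": -0.034, "yaw": -4.2}
    - {"gripper": -1, "x": 0, "y": 0, "z": 0, "yaw": -4.2}
    - {"gripper": -1, "x": 0.031, "y": -0.009, "z": 0, "yaw": 0}
    - {"gripper": -1, "x": 0.031, "y": -0.009, "z": 0, "yaw": 0}
    - {"gripper": -1, "x": 0.031, "y": -0.009, "z": 0, "yaw": 0}
    - {"gripper": -1, "x": 0.031, "y": -0.009, "z": 0, "yaw": 0}
    - {"gripper": -1, "x": 0.031, "y": -0.009, "z": 0, "yaw": 0}
    - {"gripper": -1, "x": 0, "y": 0, "z": 0, "yaw": 0}
    - {"gripper": -1, "x": 0, "y": 0, "z": 0, "yaw": 0}

```text
time: 6.8
tool_pos: [0.6456, -0.2071, 0.1067]
tcp_rot: [-180.0, 0.1, 1.5]
force: [-1.2, 0.9, -1.8]
finger_gap: 0.0394
finger_force: 60.1
```

>>> apply_moves:
  plan:
    - {"gripper": -1, "x": 0, "y": 0.002, "z": 0.02, "yaw": 0}
    - {"gripper": -1, "x": 0, "y": 0, "z": 0.015, "yaw": 0}
    - {"gripper": -1, "x": 0, "y": 0, "z": 0.008, "yaw": 0}
    - {"gripper": -1, "x": 0, "y": 0, "z": 0.003, "yaw": 0}
    - {"gripper": -1, "x": 0, "y": 0, "z": 0.003, "yaw": 0}
    - {"gripper": -1, "x": 0, "y": 0, "z": 0.003, "yaw": 0}
    - {"gripper": -1, "x": 0, "y": 0, "z": 0.003, "yaw": 0}

```text
time: 7.38
tool_pos: [0.6453, -0.2111, 0.0544]
tcp_rot: [179.9, -0.0, 1.3]
force: [-4.2, -0.6, 5.1]
finger_gap: 0.0392
finger_force: 59.2
```

Contact came at the expected height (5 N). Pressing on in small steps so the jar tips to the slope.

>>> apply_moves:
  plan:
    - {"gripper": -1, "x": 0, "y": 0, "z": 0.003, "yaw": 0}
    - {"gripper": -1, "x": 0, "y": 0, "z": 0.003, "yaw": 0}
    - {"gripper": -1, "x": 0, "y": 0, "z": 0.003, "yaw": 0}
    - {"gripper": -1, "x": 0, "y": 0, "z": 0.003, "yaw": 0}

```text
time: 7.72
tool_pos: [0.6431, -0.2104, 0.0427]
tcp_rot: [-180.0, 0.2, 1.3]
force: [-9.4, 2.3, 7.7]
finger_gap: 0.0391
finger_force: 62.2
```

>>> apply_moves:
  plan:
    - {"gripper": -1, "x": 0, "y": 0, "z": 0.003, "yaw": 0}
    - {"gripper": -1, "x": 0, "y": 0, "z": 0.003, "yaw": 0}
    - {"gripper": -1, "x": 0, "y": 0, "z": 0.003, "yaw": 0}
    - {"gripper": -1, "x": 0, "y": 0, "z": 0.003, "yaw": 0}

```text
time: 8.05
tool_pos: [0.6436, -0.2104, 0.0305]
tcp_rot: [-180.0, 0.2, 1.3]
force: [-8.6, 1.7, 6.6]
finger_gap: 0.0393
finger_force: 66.7
```

>>> apply_moves:
  plan:
    - {"gripper": -1, "x": 0, "y": 0, "z": 0.002, "yaw": 0}
    - {"gripper": -1, "x": 0, "y": 0, "z": 0.002, "yaw": 0}
    - {"gripper": -1, "x": 0, "y": 0, "z": 0, "yaw": 0}

```text
time: 8.3
tool_pos: [0.6441, -0.2104, 0.0263]
tcp_rot: [-180.0, 0.1, 1.3]
force: [-6.8, 0.9, 5.6]
finger_gap: 0.0392
finger_force: 68.4
```

>>> apply_moves:
  plan:
    - {"gripper": -1, "x": 0, "y": 0, "z": 0.002, "yaw": 0}
    - {"gripper": -1, "x": 0, "y": 0, "z": 0, "yaw": 0}

```text
time: 8.47
tool_pos: [0.6444, -0.2105, 0.0245]
tcp_rot: [-180.0, 0.1, 1.3]
force: [-6.1, 0.2, 5.4]
finger_gap: 0.0392
finger_force: 69.4
```

Releasing with a partial opening so the fingers don't reach the neighbouring jar, then lifting off.

>>> apply_moves:
  plan:
    - {"gripper": 0.3, "x": 0, "y": 0, "z": 0, "yaw": 0}
    - {"gripper": 0.3, "x": 0, "y": 0, "z": 0, "yaw": 0}
    - {"gripper": 0.3, "x": 0, "y": 0, "z": -0.001, "yaw": 0}
    - {"gripper": 0.3, "x": 0, "y": 0, "z": -0.01, "yaw": 0}
    - {"gripper": 0.3, "x": 0, "y": 0, "z": -0.02, "yaw": 0}
    - {"gripper": 0.3, "x": 0, "y": 0, "z": -0.03, "yaw": 0}
    - {"gripper": 0.3, "x": 0, "y": 0, "z": -0.04, "yaw": 0}
    - {"gripper": 0.3, "x": 0, "y": 0, "z": -0.04, "yaw": 0}
    - {"gripper": 0.3, "x": -0.02, "y": 0, "z": -0.04, "yaw": 0}
    - {"gripper": 0.3, "x": -0.02, "y": 0, "z": -0.03, "yaw": 0}
    - {"gripper": 0.3, "x": 0, "y": 0, "z": 0, "yaw": 0}

```text
time: 9.38
tool_pos: [0.6089, -0.2136, 0.2425]
tcp_rot: [179.5, -0.8, 1.3]
force: [0.5, -0.8, 0.8]
finger_gap: 0.0556
finger_force: 0.0
```

Run:
```python
from h import *
import pickle
np.set_printoptions(precision=4,suppress=True)
s=ctrl.observe();p=ctrl.camera_params('wrist');im=ctrl.camera('wrist');print(s['time'],s['tool_pos'],s['tcp_rot'])
pickle.dump((p,im),open('w6.pkl','wb'))
o=np.array([.6098,-.182,.0225]);a=np.radians(1.28);c,q=np.cos(np.radians(35)),np.sin(np.radians(35))
ex=np.array([np.cos(a)*c,np.sin(a)*c,q]);ey=np.array([-np.sin(a),np.cos(a),0]);ez=np.cross(ex,ey)
np.savez('bed.npz',o=o,ex=ex,ey=ey,ez=ez)
B=lambda a,b,d:o+(ex*a+ey*b+ez*d)/1e3
for n,X in dict(infoot=B(0,47,20.4),inlid=B(105,47,20.4),befoot=B(0,-28,20.4),belid=B(105,-28,20.4),rodL=B(-3.5,101,56),rodR=B(-3.5,-117,56),kf=B(8,-91,34),ku=B(112,-91,34)).items():
    u=proj(p,X,True);print(n,u);cv2.circle(im,tuple(int(round(v)) for v in u),2,(0,255,0),-1)
cv2.imwrite('pics/w6.png',im)
```

```text
9.3833 [ 0.6089 -0.2136  0.2425] [179.5223  -0.7883   1.2905]
infoot (np.float64(257.4200746790784), np.float64(180.07923635078458))
inlid (np.float64(243.36863714129726), np.float64(112.32934678450512))
befoot (np.float64(316.5970716444688), np.float64(179.65216059594022))
belid (np.float64(316.12197264706487), np.float64(110.44503840714171))
rodL (np.float64(212.21277702283083), np.float64(204.12073233022892))
rodR (np.float64(390.2315702126938), np.float64(203.7216174116151))
kf (np.float64(368.48484156517276), np.float64(183.6379689691393))
ku (np.float64(380.5953999932284), np.float64(113.69306132400315))
```

View pics/w6.png

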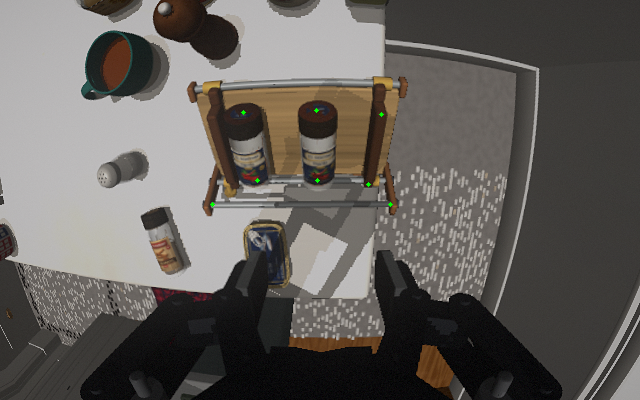

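The jar lies home on the board: its foot and lid meet the predicted marks (317,180) and (316,110), and the keeper marks fit too. The fingers now shut and go to the keeper's outer side.

>>> apply_moves:
  plan:
    - {"gripper": -1, "x": 0.011, "y": 0.03, "z": 0, "yaw": 0}
    - {"gripper": -1, "x": 0.011, "y": 0.03, "z": 0, "yaw": 0}
    - {"gripper": -1, "x": 0.011, "y": 0.03, "z": 0, "yaw": 0}
    - {"gripper": -1, "x": 0, "y": 0, "z": 0.035, "yaw": 0}
    - {"gripper": -1, "x": 0, "y": 0, "z": 0.035, "yaw": 0}
    - {"gripper": -1, "x": 0, "y": 0, "z": 0.025, "yaw": 0}
    - {"gripper": -1, "x": 0, "y": 0, "z": 0, "yaw": 0}
    - {"gripper": -1, "x": 0, "y": 0, "z": 0, "yaw": 0}
    - {"gripper": -1, "x": 0, "y": 0, "z": 0, "yaw": 0}

```text
time: 10.18
tool_pos: [0.6426, -0.3008, 0.1376]
tcp_rot: [179.9, -0.1, 1.3]
force: [0.2, -1.3, 0.7]
finger_gap: -0.0
finger_force: 0.0
```

>>> apply_moves:
  plan:
    - {"gripper": -1, "x": 0.002, "y": 0.005, "z": 0.035, "yaw": 0}
    - {"gripper": -1, "x": 0, "y": 0, "z": 0.03, "yaw": 0}
    - {"gripper": -1, "x": 0, "y": 0, "z": 0.02, "yaw": 0}
    - {"gripper": -1, "x": 0, "y": 0, "z": 0.01, "yaw": 0}
    - {"gripper": -1, "x": 0, "y": 0, "z": 0.006, "yaw": 0}
    - {"gripper": -1, "x": 0, "y": 0, "z": 0.003, "yaw": 0}
    - {"gripper": -1, "x": 0, "y": 0, "z": 0, "yaw": 0}

```text
time: 10.77
tool_pos: [0.6451, -0.3061, 0.0342]
tcp_rot: [179.9, -0.2, 1.3]
force: [-0.3, 0.3, 0.2]
finger_gap: -0.0
finger_force: 0.0
```

Now pushing the keeper along in 4 mm steps.

>>> apply_moves:
  plan:
    - {"gripper": -1, "x": 0, "y": -0.003, "z": 0, "yaw": 0}
    - {"gripper": -1, "x": 0, "y": -0.003, "z": 0, "yaw": 0}
    - {"gripper": -1, "x": 0, "y": -0.003, "z": 0, "yaw": 0}
    - {"gripper": -1, "x": 0, "y": -0.003, "z": 0, "yaw": 0}
    - {"gripper": -1, "x": 0, "y": -0.003, "z": 0, "yaw": 0}
    - {"gripper": -1, "x": 0, "y": -0.003, "z": 0, "yaw": 0}

```text
time: 11.27
tool_pos: [0.644, -0.2889, 0.0335]
tcp_rot: [179.8, -0.1, 1.3]
force: [-0.3, -5.8, 2.2]
finger_gap: -0.0005
finger_force: 2.1
```

>>> apply_moves:
  plan:
    - {"gripper": -1, "x": 0, "y": -0.004, "z": 0, "yaw": 0}
    - {"gripper": -1, "x": 0, "y": -0.004, "z": 0, "yaw": 0}
    - {"gripper": -1, "x": 0, "y": -0.004, "z": 0, "yaw": 0}
    - {"gripper": -1, "x": 0, "y": -0.004, "z": 0, "yaw": 0}
    - {"gripper": -1, "x": 0, "y": -0.004, "z": 0, "yaw": 0}

```text
time: 11.68
tool_pos: [0.6433, -0.2673, 0.0328]
tcp_rot: [180.0, -0.1, 1.3]
force: [0.5, -4.3, 3.2]
finger_gap: -0.0002
finger_force: 2.1
```

>>> apply_moves:
  plan:
    - {"gripper": -1, "x": 0, "y": -0.004, "z": 0, "yaw": 0}
    - {"gripper": -1, "x": 0, "y": -0.004, "z": 0, "yaw": 0}
    - {"gripper": -1, "x": 0, "y": -0.004, "z": 0, "yaw": 0}
    - {"gripper": -1, "x": 0, "y": -0.004, "z": 0, "yaw": 0}
    - {"gripper": -1, "x": 0, "y": -0.003, "z": 0, "yaw": 0}

```text
time: 12.1
tool_pos: [0.6426, -0.248, 0.0325]
tcp_rot: [180.0, -0.0, 1.3]
force: [1.0, -4.7, 2.5]
finger_gap: -0.0001
finger_force: 2.4
```

>>> apply_moves:
  plan:
    - {"gripper": -1, "x": 0, "y": -0.003, "z": 0, "yaw": 0}
    - {"gripper": -1, "x": 0, "y": -0.003, "z": 0, "yaw": 0}
    - {"gripper": -1, "x": 0, "y": -0.003, "z": 0, "yaw": 0}
    - {"gripper": -1, "x": 0, "y": -0.003, "z": 0, "yaw": 0}
    - {"gripper": -1, "x": 0, "y": -0.002, "z": 0, "yaw": 0}

```text
time: 12.52
tool_pos: [0.6422, -0.2341, 0.0324]
tcp_rot: [-180.0, -0.0, 1.3]
force: [0.6, -5.2, 3.1]
finger_gap: 0.0
finger_force: 2.4
```

>>> apply_moves:
  plan:
    - {"gripper": -1, "x": 0, "y": -0.002, "z": 0, "yaw": 0}
    - {"gripper": -1, "x": 0, "y": -0.002, "z": 0, "yaw": 0}
    - {"gripper": -1, "x": 0, "y": -0.002, "z": 0, "yaw": 0}
    - {"gripper": -1, "x": 0, "y": -0.002, "z": 0, "yaw": 0}

```text
time: 12.85
tool_pos: [0.642, -0.2264, 0.0324]
tcp_rot: [180.0, -0.0, 1.3]
force: [2.0, -4.7, 3.4]
finger_gap: 0.0001
finger_force: 2.4
```

>>> apply_moves:
  plan:
    - {"gripper": -1, "x": 0, "y": -0.001, "z": 0, "yaw": 0}
    - {"gripper": -1, "x": 0, "y": -0.001, "z": 0, "yaw": 0}
    - {"gripper": -1, "x": 0, "y": -0.001, "z": 0, "yaw": 0}

```text
time: 13.1
tool_pos: [0.6418, -0.2234, 0.0323]
tcp_rot: [180.0, -0.0, 1.3]
force: [1.2, -5.4, 2.9]
finger_gap: 0.0002
finger_force: 2.4
```

>>> apply_moves:
  plan:
    - {"gripper": -1, "x": 0, "y": -0.001, "z": 0, "yaw": 0}
    - {"gripper": -1, "x": 0, "y": -0.001, "z": 0, "yaw": 0}
    - {"gripper": -1, "x": 0, "y": -0.001, "z": 0, "yaw": 0}
    - {"gripper": -1, "x": 0, "y": -0.001, "z": 0, "yaw": 0}

```text
time: 13.43
tool_pos: [0.6417, -0.2194, 0.0323]
tcp_rot: [-180.0, 0.0, 1.3]
force: [1.2, -4.6, 3.4]
finger_gap: -0.0001
finger_force: 2.4
```

>>> apply_moves:
  plan:
    - {"gripper": -1, "x": 0, "y": -0.001, "z": 0, "yaw": 0}
    - {"gripper": -1, "x": 0, "y": -0.001, "z": 0, "yaw": 0}

```text
time: 13.6
tool_pos: [0.6417, -0.2177, 0.0324]
tcp_rot: [180.0, -0.0, 1.3]
force: [1.0, -5.8, 2.6]
finger_gap: -0.0003
finger_force: 2.8
```

>>> apply_moves:
  plan:
    - {"gripper": -1, "x": 0, "y": -0.001, "z": 0, "yaw": 0}
    - {"gripper": -1, "x": 0, "y": -0.001, "z": 0, "yaw": 0}

```text
time: 13.77
tool_pos: [0.6416, -0.2158, 0.0323]
tcp_rot: [180.0, 0.0, 1.3]
force: [1.1, -7.1, 2.8]
finger_gap: -0.0002
finger_force: 3.4
```

>>> apply_moves:
  plan:
    - {"gripper": -1, "x": 0, "y": -0.001, "z": 0, "yaw": 0}
    - {"gripper": -1, "x": 0, "y": -0.001, "z": 0, "yaw": 0}

```text
time: 13.93
tool_pos: [0.6417, -0.2158, 0.0324]
tcp_rot: [179.8, -0.0, 1.3]
force: [1.3, -11.5, 0.9]
finger_gap: 0.0002
finger_force: 5.9
```

>>> apply_moves:
  plan:
    - {"gripper": -1, "x": 0, "y": -0.001, "z": 0, "yaw": 0}
    - {"gripper": -1, "x": 0, "y": -0.001, "z": 0, "yaw": 0}

```text
time: 14.1
tool_pos: [0.6417, -0.2158, 0.0325]
tcp_rot: [179.6, -0.1, 1.3]
force: [1.7, -16.2, 0.1]
finger_gap: 0.0
finger_force: 8.0
```

The row is tight: the keeper stopped at y = -0.2158 and the push rose to 16 N, so about 11 N on the jar. Backing off gently and going for the brown jar.

>>> apply_moves:
  plan:
    - {"gripper": -1, "x": 0, "y": 0, "z": 0, "yaw": 0}
    - {"gripper": -1, "x": 0, "y": 0.004, "z": 0, "yaw": 0}
    - {"gripper": -1, "x": 0, "y": 0.008, "z": 0, "yaw": 0}
    - {"gripper": -1, "x": 0, "y": 0.006, "z": -0.02, "yaw": 0}
    - {"gripper": -1, "x": 0, "y": 0, "z": -0.035, "yaw": 0}
    - {"gripper": -1, "x": 0, "y": 0, "z": -0.035, "yaw": 0}
    - {"gripper": -1, "x": 0, "y": 0, "z": -0.035, "yaw": 0}
    - {"gripper": 1, "x": -0.018, "y": -0.0318, "z": 0, "yaw": 0}
    - {"gripper": 1, "x": -0.018, "y": -0.0318, "z": 0, "yaw": 0}
    - {"gripper": 1, "x": -0.018, "y": -0.0318, "z": 0, "yaw": 0}
    - {"gripper": 1, "x": -0.018, "y": -0.0318, "z": 0, "yaw": 0}

```text
time: 15.02
tool_pos: [0.5643, -0.101, 0.1557]
tcp_rot: [-179.8, 0.3, 1.3]
force: [-0.3, 1.2, 0.8]
finger_gap: 0.0482
finger_force: 0.0
```

>>> apply_moves:
  plan:
    - {"gripper": 1, "x": -0.018, "y": -0.0318, "z": 0, "yaw": 0}
    - {"gripper": 1, "x": -0.018, "y": -0.0318, "z": 0, "yaw": 0}
    - {"gripper": 1, "x": -0.018, "y": -0.0318, "z": 0, "yaw": 0}
    - {"gripper": 1, "x": -0.018, "y": -0.0318, "z": 0, "yaw": 0}
    - {"gripper": 1, "x": 0, "y": 0, "z": 0, "yaw": -5.8}
    - {"gripper": 1, "x": 0, "y": 0, "z": 0.02, "yaw": 0}
    - {"gripper": 1, "x": 0, "y": 0, "z": 0, "yaw": 0}
    - {"gripper": 1, "x": 0, "y": 0, "z": 0, "yaw": 0}
    - {"gripper": 1, "x": 0, "y": 0, "z": 0, "yaw": 0}

```text
time: 15.77
tool_pos: [0.4913, 0.0219, 0.1368]
tcp_rot: [-179.9, 0.1, 7.1]
force: [0.5, 0.7, 0.3]
finger_gap: 0.0852
finger_force: 0.0
```

Run:
```python
from h import *
np.set_printoptions(precision=4,suppress=True)
s=ctrl.observe();p=ctrl.camera_params('wrist');im=ctrl.camera('wrist');print(s['tool_pos'],s['tcp_rot'])
a=np.radians(7.1);e=np.array([np.cos(a),np.sin(a),0]);n=np.array([-np.sin(a),np.cos(a),0]);c=np.array([.4927,.0251,.0204])
v=im.max(2).astype(int)
# lid outline: dark run across, sampled along the axis
for t in(.040,.046,.05):
    for lim in(60,80):
        row=[(k,v[int(round(y)),int(round(x))]) for k in np.arange(-.04,.0401,.001) for x,y in[proj(p,c+e*t+n*k,True)]]
        d=[k for k,q in row if q<lim]; print(t,lim,min(d),max(d),len(d))
for t in(-.03,-.02,0,.02):
    print(t,[v[int(round(y)),int(round(x))] for k in np.arange(-.03,.0301,.002) for x,y in[proj(p,c+e*t+n*k,True)]])
print('axis',[v[int(round(y)),int(round(x))] for k in np.arange(-.065,.0701,.003) for x,y in[proj(p,c+e*k,True)]])
```

```text
[0.4913 0.0219 0.1368] [-179.9227    0.1384    7.1033]
0.04 60 -0.01599999999999998 0.022000000000000054 39
0.04 80 -0.01699999999999998 0.023000000000000055 41
0.046 60 -0.014999999999999979 0.023000000000000055 39
0.046 80 -0.014999999999999979 0.023000000000000055 39
0.05 60 -0.013999999999999978 0.022000000000000054 37
0.05 80 -0.014999999999999979 0.023000000000000055 39
-0.03 [np.int64(99), np.int64(101), np.int64(70), np.int64(89), np.int64(43), np.int64(52), np.int64(48), np.int64(41), np.int64(47), np.int64(51), np.int64(61), np.int64(67), np.int64(56), np.int64(65), np.int64(40), np.int64(57), np.int64(68), np.int64(53), np.int64(54), np.int64(48), np.int64(48), np.int64(27), np.int64(54), np.int64(76), np.int64(74), np.int64(72), np.int64(74), np.int64(70), np.int64(74), np.int64(75), np.int64(88)]
-0.02 [np.int64(98), np.int64(99), np.int64(70), np.int64(77), np.int64(69), np.int64(70), np.int64(70), np.int64(68), np.int64(65), np.int64(52), np.int64(54), np.int64(54), np.int64(56), np.int64(64), np.int64(67), np.int64(68), np.int64(68), np.int64(68), np.int64(69), np.int
[... 1045 characters left out ...]
, np.int64(149), np.int64(151)]
axis [np.int64(72), np.int64(70), np.int64(103), np.int64(112), np.int64(102), np.int64(91), np.int64(91), np.int64(57), np.int64(71), np.int64(71), np.int64(66), np.int64(52), np.int64(44), np.int64(85), np.int64(63), np.int64(68), np.int64(69), np.int64(65), np.int64(81), np.int64(66), np.int64(55), np.int64(43), np.int64(124), np.int64(108), np.int64(142), np.int64(134), np.int64(135), np.int64(131), np.int64(132), np.int64(134), np.int64(135), np.int64(118), np.int64(40), np.int64(37), np.int64(40), np.int64(41), np.int64(38), np.int64(39), np.int64(37), np.int64(33), np.int64(123), np.int64(149), np.int64(151), np.int64(151), np.int64(150), np.int64(150)]
```

Samples across the jar give centre offsets of -4 mm at the foot and +3.6 mm at the lid, so its yaw is about 12.8° (the mask gave 14°). Its centre is (0.4937, 0.0247). Correcting and descending.

>>> apply_moves:
  plan:
    - {"gripper": 1, "x": 0.0027, "y": -0.0025, "z": 0.03, "yaw": 0}
    - {"gripper": 1, "x": 0, "y": 0, "z": 0.03, "yaw": -5.7}
    - {"gripper": 1, "x": 0, "y": 0, "z": 0.03, "yaw": 0}
    - {"gripper": 1, "x": 0, "y": 0, "z": 0.03, "yaw": 0}
    - {"gripper": 1, "x": 0, "y": 0, "z": 0.02, "yaw": 0}
    - {"gripper": 1, "x": 0, "y": 0, "z": 0.012, "yaw": 0}
    - {"gripper": 1, "x": 0, "y": 0, "z": 0.005, "yaw": 0}
    - {"gripper": 1, "x": 0, "y": 0, "z": 0, "yaw": 0}
    - {"gripper": 1, "x": 0, "y": 0, "z": 0, "yaw": 0}

```text
time: 16.57
tool_pos: [0.4955, 0.024, -0.0189]
tcp_rot: [180.0, -0.1, 12.8]
force: [0.9, 0.5, 0.2]
finger_gap: 0.0857
finger_force: 0.0
```

>>> apply_moves:
  plan:
    - {"gripper": -1, "x": 0, "y": 0, "z": 0, "yaw": 0}
    - {"gripper": -1, "x": 0, "y": 0, "z": 0, "yaw": 0}
    - {"gripper": -1, "x": 0, "y": 0, "z": 0, "yaw": 0}
    - {"gripper": -1, "x": 0, "y": 0, "z": 0, "yaw": 0}
    - {"gripper": -1, "x": 0, "y": 0, "z": 0, "yaw": 0}
    - {"gripper": -1, "x": 0, "y": 0, "z": 0, "yaw": 0}
    - {"gripper": -1, "x": 0, "y": 0, "z": 0, "yaw": 0}

```text
time: 17.15
tool_pos: [0.4956, 0.0243, -0.0184]
tcp_rot: [180.0, -0.1, 12.8]
force: [-1.3, -0.2, 6.1]
finger_gap: 0.0387
finger_force: 60.5
```

Gripped (38.7 mm, 60 N). To spare the row, I'll first tip this jar to the slope on the free board right of the keeper, then carry it tilted to the groove.

>>> apply_moves:
  plan:
    - {"gripper": -1, "x": 0, "y": 0, "z": -0.03, "yaw": 0}
    - {"gripper": -1, "x": 0, "y": 0, "z": -0.04, "yaw": 0}
    - {"gripper": -1, "x": 0, "y": 0, "z": -0.04, "yaw": 5.75}
    - {"gripper": -1, "x": 0, "y": 0, "z": -0.04, "yaw": 5.75}
    - {"gripper": -1, "x": 0.0161, "y": 0.031, "z": 0, "yaw": 0}
    - {"gripper": -1, "x": 0.0161, "y": 0.031, "z": 0, "yaw": 0}
    - {"gripper": -1, "x": 0.0161, "y": 0.031, "z": 0, "yaw": 0}
    - {"gripper": -1, "x": 0.0161, "y": 0.031, "z": 0, "yaw": 0}
    - {"gripper": -1, "x": 0.0161, "y": 0.031, "z": 0, "yaw": 0}
    - {"gripper": -1, "x": 0.0161, "y": 0.031, "z": 0, "yaw": 0}
    - {"gripper": -1, "x": 0.0161, "y": 0.031, "z": 0, "yaw": 0}
    - {"gripper": -1, "x": 0.0161, "y": 0.031, "z": 0, "yaw": 0}

```text
time: 18.15
tool_pos: [0.629, -0.2218, 0.1295]
tcp_rot: [-180.0, 0.1, 1.3]
force: [0.2, 0.6, -1.2]
finger_gap: 0.0387
finger_force: 61.0
```

>>> apply_moves:
  plan:
    - {"gripper": -1, "x": 0.0161, "y": 0.031, "z": 0, "yaw": 0}
    - {"gripper": -1, "x": 0, "y": 0, "z": 0.02, "yaw": 0}
    - {"gripper": -1, "x": 0, "y": 0, "z": 0.02, "yaw": 0}
    - {"gripper": -1, "x": 0, "y": 0, "z": 0, "yaw": 0}
    - {"gripper": -1, "x": 0, "y": 0, "z": 0, "yaw": 0}
    - {"gripper": -1, "x": 0, "y": 0, "z": 0, "yaw": 0}

```text
time: 18.65
tool_pos: [0.6458, -0.2509, 0.0907]
tcp_rot: [-180.0, 0.0, 1.3]
force: [-0.4, 0.6, -0.9]
finger_gap: 0.039
finger_force: 60.9
```

>>> apply_moves:
  plan:
    - {"gripper": -1, "x": 0, "y": 0, "z": 0.012, "yaw": 0}
    - {"gripper": -1, "x": 0, "y": 0, "z": 0.008, "yaw": 0}
    - {"gripper": -1, "x": 0, "y": 0, "z": 0.003, "yaw": 0}
    - {"gripper": -1, "x": 0, "y": 0, "z": 0.003, "yaw": 0}
    - {"gripper": -1, "x": 0, "y": 0, "z": 0.003, "yaw": 0}
    - {"gripper": -1, "x": 0, "y": 0, "z": 0.003, "yaw": 0}
    - {"gripper": -1, "x": 0, "y": 0, "z": 0.003, "yaw": 0}

```text
time: 19.23
tool_pos: [0.6446, -0.2507, 0.0569]
tcp_rot: [-179.9, 0.2, 1.4]
force: [-8.7, 2.7, 8.2]
finger_gap: 0.0386
finger_force: 62.3
```

>>> apply_moves:
  plan:
    - {"gripper": -1, "x": 0, "y": 0, "z": 0.003, "yaw": 0}
    - {"gripper": -1, "x": 0, "y": 0, "z": 0.003, "yaw": 0}
    - {"gripper": -1, "x": 0, "y": 0, "z": 0.003, "yaw": 0}
    - {"gripper": -1, "x": 0, "y": 0, "z": 0.003, "yaw": 0}
    - {"gripper": -1, "x": 0, "y": 0, "z": 0.003, "yaw": 0}

```text
time: 19.65
tool_pos: [0.643, -0.2506, 0.0411]
tcp_rot: [-179.9, 0.4, 1.4]
force: [-9.0, 1.8, 6.1]
finger_gap: 0.0381
finger_force: 66.8
```

>>> apply_moves:
  plan:
    - {"gripper": -1, "x": 0, "y": 0, "z": 0.003, "yaw": 0}
    - {"gripper": -1, "x": 0, "y": 0, "z": 0.003, "yaw": 0}
    - {"gripper": -1, "x": 0, "y": 0, "z": 0.002, "yaw": 0}

```text
time: 19.9
tool_pos: [0.6433, -0.2511, 0.0328]
tcp_rot: [-179.9, 0.3, 1.3]
force: [-8.8, 0.7, 7.1]
finger_gap: 0.0386
finger_force: 69.3
```

>>> apply_moves:
  plan:
    - {"gripper": -1, "x": 0, "y": 0, "z": 0.002, "yaw": 0}
    - {"gripper": -1, "x": 0, "y": 0, "z": 0.001, "yaw": 0}

```text
time: 20.07
tool_pos: [0.6439, -0.2515, 0.0301]
tcp_rot: [-180.0, 0.2, 1.3]
force: [-7.5, 0.2, 6.1]
finger_gap: 0.0387
finger_force: 70.2
```

>>> apply_moves:
  plan:
    - {"gripper": -1, "x": 0, "y": 0, "z": 0.001, "yaw": 0}
    - {"gripper": -1, "x": 0, "y": 0, "z": 0.001, "yaw": 0}

```text
time: 20.23
tool_pos: [0.644, -0.2516, 0.0286]
tcp_rot: [-180.0, 0.2, 1.3]
force: [-9.4, 0.8, 11.4]
finger_gap: 0.039
finger_force: 71.1
```

The force is rising, so the jar lies flat on the board at a 35° tilt. Now I'll lift it straight, shift 103 mm left and move to above the groove.

>>> apply_moves:
  plan:
    - {"gripper": -1, "x": 0, "y": 0, "z": -0.02, "yaw": 0}
    - {"gripper": -1, "x": 0, "y": 0, "z": -0.035, "yaw": 0}
    - {"gripper": -1, "x": 0, "y": 0, "z": -0.035, "yaw": 0}
    - {"gripper": -1, "x": -0.004, "y": -0.0258, "z": 0, "yaw": 0}
    - {"gripper": -1, "x": -0.004, "y": -0.0258, "z": 0, "yaw": 0}
    - {"gripper": -1, "x": -0.004, "y": -0.0258, "z": 0, "yaw": 0}
    - {"gripper": -1, "x": -0.004, "y": -0.0257, "z": 0, "yaw": 0}
    - {"gripper": -1, "x": 0, "y": 0, "z": 0, "yaw": 0}
    - {"gripper": -1, "x": 0, "y": 0, "z": 0, "yaw": 0}
    - {"gripper": -1, "x": 0, "y": 0, "z": 0, "yaw": 0}

```text
time: 21.07
tool_pos: [0.6279, -0.149, 0.1177]
tcp_rot: [179.9, -0.1, 1.3]
force: [0.3, -0.6, -2.1]
finger_gap: 0.0384
finger_force: 69.6
```

Run:
```python
from h import *
np.set_printoptions(precision=4,suppress=True)
s=ctrl.observe();print(s['time'],s['tool_pos'],s['tcp_rot'],s['force'])
b=np.load('bed.npz');o,ex,ey,ez=[b[k] for k in('o','ex','ey','ez')]
B=lambda a,c,d:o+(ex*a+ey*c+ez*d)/1e3
# blue jars' dark lids and keeper in the side view: brightness along y on lines of the bed
for cam in('side','scene'):
    p=ctrl.camera_params(cam);im=ctrl.camera(cam)
    for a,d in((100,20.4),(60,34)):
        print(cam,a,d,[(int(c),*[int(k) for k in im[int(round(y)),int(round(x))]]) for c in range(-40,90,5) for x,y in[proj(p,B(a,c,d))]])
# tilt of held jar, lid dark blob in the side view
```

```text
21.0667 [ 0.6279 -0.149   0.1177] [179.9405  -0.0583   1.3404] [ 0.2727 -0.6027 -2.069 ]
side 100 20.4 [(-40, 27, 42, 56), (-35, 11, 17, 30), (-30, 12, 18, 29), (-25, 11, 17, 30), (-20, 12, 19, 32), (-15, 13, 20, 32), (-10, 14, 20, 33), (-5, 22, 33, 57), (0, 22, 35, 59), (5, 19, 27, 42), (10, 12, 15, 18), (15, 14, 15, 18), (20, 15, 16, 18), (25, 15, 16, 19), (30, 15, 17, 20), (35, 11, 12, 14), (40, 6, 7, 8), (45, 9, 10, 12), (50, 10, 10, 12), (55, 7, 8, 10), (60, 10, 10, 12), (65, 11, 11, 11), (70, 9, 9, 10), (75, 16, 17, 17), (80, 17, 18, 22), (85, 15, 19, 25)]
side 60 34 [(-40, 12, 19, 31), (-35, 13, 20, 32), (-30, 12, 19, 32), (-25, 14, 22, 37), (-20, 21, 33, 57), (-15, 31, 43, 64), (-10, 84, 94, 105), (-5, 126, 136, 141), (0, 98, 107, 113), (5, 75, 80, 84), (10, 79, 77, 75), (15, 130, 132, 131), (20, 135, 139, 139), (25, 131, 136, 138), (30, 148, 154, 153), (35, 88, 87, 85), (40, 39, 39, 40), (45, 62, 72, 77), (50, 69, 77, 81), (55, 58, 65, 69), (60, 54, 64, 70), (65, 51, 60, 65), (70, 40, 50, 62), (75, 29, 39, 63), (80, 101, 108, 118), (85, 205, 209, 210)]
scene 100 20.4 [(-40, 
[... 266 characters left out ...]
4, 20, 21), (40, 16, 19, 22), (45, 19, 18, 21), (50, 23, 25, 24), (55, 4, 9, 9), (60, 33, 46, 74), (65, 26, 41, 68), (70, 10, 19, 34), (75, 14, 23, 35), (80, 10, 18, 33), (85, 19, 25, 39)]
scene 60 34 [(-40, 74, 94, 106), (-35, 81, 117, 140), (-30, 78, 116, 144), (-25, 85, 123, 149), (-20, 27, 42, 61), (-15, 24, 35, 58), (-10, 21, 33, 57), (-5, 49, 54, 56), (0, 108, 113, 112), (5, 114, 118, 119), (10, 119, 124, 124), (15, 134, 139, 139), (20, 45, 39, 36), (25, 51, 68, 73), (30, 72, 82, 86), (35, 51, 56, 57), (40, 48, 57, 61), (45, 57, 67, 73), (50, 54, 64, 70), (55, 128, 141, 147), (60, 107, 113, 116), (65, 90, 94, 95), (70, 78, 97, 104), (75, 22, 35, 53), (80, 24, 35, 58), (85, 15, 23, 39)]
```

The keeper face reads about y = -8 and the stop about +74, both as predicted. The tool is over the groove at y = 32.6 mm (target 32.8). Lowering gently.

>>> apply_moves:
  plan:
    - {"gripper": -1, "x": 0, "y": 0, "z": 0.015, "yaw": 0}
    - {"gripper": -1, "x": 0, "y": 0, "z": 0.015, "yaw": 0}
    - {"gripper": -1, "x": 0, "y": 0, "z": 0.01, "yaw": 0}
    - {"gripper": -1, "x": 0, "y": 0, "z": 0.006, "yaw": 0}
    - {"gripper": -1, "x": 0, "y": 0, "z": 0.003, "yaw": 0}
    - {"gripper": -1, "x": 0, "y": 0, "z": 0, "yaw": 0}
    - {"gripper": -1, "x": 0, "y": 0, "z": 0, "yaw": 0}

```text
time: 21.75
tool_pos: [0.6278, -0.1489, 0.0687]
tcp_rot: [180.0, -0.0, 1.3]
force: [1.2, -0.2, -1.5]
finger_gap: 0.0389
finger_force: 69.6
```

>>> apply_moves:
  plan:
    - {"gripper": -1, "x": 0, "y": 0, "z": 0.001, "yaw": 0}
    - {"gripper": -1, "x": 0, "y": 0, "z": 0.001, "yaw": 0}
    - {"gripper": -1, "x": 0, "y": 0, "z": 0.001, "yaw": 0}
    - {"gripper": -1, "x": 0, "y": 0, "z": 0, "yaw": 0}

```text
time: 22.08
tool_pos: [0.6275, -0.1485, 0.0655]
tcp_rot: [180.0, -0.0, 1.3]
force: [0.1, -0.5, -1.9]
finger_gap: 0.039
finger_force: 69.6
```

>>> apply_moves:
  plan:
    - {"gripper": -1, "x": 0, "y": 0, "z": 0.001, "yaw": 0}
    - {"gripper": -1, "x": 0, "y": 0, "z": 0.001, "yaw": 0}
    - {"gripper": -1, "x": 0, "y": 0, "z": 0.001, "yaw": 0}

```text
time: 22.33
tool_pos: [0.6276, -0.1489, 0.0628]
tcp_rot: [180.0, -0.0, 1.3]
force: [-2.2, -1.1, 3.0]
finger_gap: 0.0387
finger_force: 70.0
```

>>> apply_moves:
  plan:
    - {"gripper": -1, "x": 0, "y": 0, "z": 0.001, "yaw": 0}
    - {"gripper": -1, "x": 0, "y": 0, "z": 0, "yaw": 0}

```text
time: 22.5
tool_pos: [0.6276, -0.1494, 0.0623]
tcp_rot: [179.9, -0.0, 1.3]
force: [-3.3, -2.0, 4.5]
finger_gap: 0.0389
finger_force: 70.2
```

>>> apply_moves:
  plan:
    - {"gripper": -1, "x": 0, "y": 0, "z": 0.0005, "yaw": 0}
    - {"gripper": -1, "x": 0, "y": 0, "z": 0, "yaw": 0}

```text
time: 22.67
tool_pos: [0.6277, -0.1495, 0.0621]
tcp_rot: [179.9, -0.0, 1.3]
force: [-4.3, -2.7, 6.3]
finger_gap: 0.0386
finger_force: 70.5
```

Seated in the groove with a light 7 N. Releasing partially, letting it slide to the rods, then lifting away.

>>> apply_moves:
  plan:
    - {"gripper": -1, "x": 0, "y": 0.0005, "z": -0.0005, "yaw": 0}
    - {"gripper": 0.25, "x": 0, "y": 0, "z": 0, "yaw": 0}
    - {"gripper": 0.25, "x": 0, "y": 0, "z": 0, "yaw": 0}
    - {"gripper": 0.25, "x": 0, "y": 0, "z": -0.001, "yaw": 0}
    - {"gripper": 0.25, "x": 0, "y": 0, "z": -0.003, "yaw": 0}
    - {"gripper": 0.25, "x": 0, "y": 0, "z": -0.01, "yaw": 0}
    - {"gripper": 0.25, "x": 0, "y": 0, "z": -0.02, "yaw": 0}
    - {"gripper": 0.25, "x": 0, "y": 0, "z": -0.03, "yaw": 0}
    - {"gripper": 0.25, "x": 0, "y": 0, "z": -0.035, "yaw": 0}
    - {"gripper": 0.25, "x": 0, "y": 0, "z": -0.035, "yaw": 0}
    - {"gripper": 0.25, "x": -0.015, "y": 0, "z": -0.03, "yaw": 0}
    - {"gripper": 0.25, "x": -0.015, "y": 0, "z": 0, "yaw": 0}

```text
time: 23.67
tool_pos: [0.6023, -0.1513, 0.2355]
tcp_rot: [179.6, -0.9, 1.4]
force: [0.9, -0.8, 0.9]
finger_gap: 0.0533
finger_force: 0.0
```

>>> apply_moves:
  plan:
    - {"gripper": 0.25, "x": 0, "y": 0, "z": 0, "yaw": 0}
    - {"gripper": 0.25, "x": 0, "y": 0, "z": 0, "yaw": 0}
    - {"gripper": 0.25, "x": 0, "y": 0, "z": 0, "yaw": 0}
    - {"gripper": 0.25, "x": 0, "y": 0, "z": 0, "yaw": 0}

```text
time: 24.0
tool_pos: [0.5971, -0.1493, 0.2237]
tcp_rot: [-179.9, 0.1, 1.3]
force: [0.7, -0.8, 0.3]
finger_gap: 0.0534
finger_force: 0.0
```

Run:
```python
from h import *
np.set_printoptions(precision=4,suppress=True)
s=ctrl.observe();p=ctrl.camera_params('wrist');im=ctrl.camera('wrist');print(s['time'],s['tool_pos'],s['tcp_rot'])
cv2.imwrite('pics/w7.png',im)
b=np.load('bed.npz');o,ex,ey,ez=[b[k] for k in('o','ex','ey','ez')]
B=lambda a,c,d:o+(ex*a+ey*c+ez*d)/1e3
v=im.max(2).astype(int)
L=lambda pts:' '.join(f'{k}:{v[int(round(y))][int(round(x))]}' for k,P in pts for x,y in[proj(p,P,True)])
print('top axis, crest  ',L([(a,B(a,32.8,76)) for a in range(-12,130,4)]))
for a in(90,60,20):print('top across',a,L([(c,B(a,c,55.7)) for c in range(2,66,2)]))
for y in(53,12.5):print('blue',y,L([(a,B(a,y,20.4)) for a in range(-14,14,2)]),'lid',L([(a,B(a,y,40.8)) for a in range(94,126,2)]))
print('keeper across',L([(c,B(60,c,34)) for c in range(-40,6,2)]))
```

```text
24.0 [ 0.5971 -0.1493  0.2237] [-179.927     0.1368    1.3296]
top axis, crest   -12:49 -8:76 -4:84 0:79 4:128 8:141 12:112 16:68 20:64 24:67 28:48 32:50 36:61 40:53 44:47 48:65 52:98 56:79 60:101 64:117 68:111 72:105 76:101 80:102 84:132 88:27 92:28 96:35 100:27 104:25 108:41 112:53 116:108 120:113 124:114 128:124
top across 90 2:111 4:124 6:128 8:134 10:139 12:96 14:24 16:21 18:22 20:24 22:35 24:38 26:44 28:38 30:42 32:39 34:38 36:41 38:41 40:34 42:38 44:28 46:27 48:29 50:25 52:15 54:141 56:137 58:131 60:126 62:115 64:87
top across 60 2:111 4:79 6:56 8:107 10:111 12:103 14:118 16:98 18:104 20:97 22:99 24:103 26:101 28:101 30:101 32:102 34:101 36:100 38:98 40:101 42:116 44:126 46:92 48:82 50:90 52:108 54:112 56:95 58:74 60:55 62:43 64:38
top across 20 2:110 4:111 6:112 8:110 10:119 12:102 14:51 16:56 18:53 20:50 22:61 24:61 26:60 28:55 30:45 32:48 34:50 36:43 38:52 40:58 42:74 44:77 46:77 48:76 50:83 52:107 54:118 56:119 58:110 60:84 62:82 64:83
blue 53 -14:81 -12:119 -10:98 -8:82 -6:78 -4:81 -2:87 0:96 2:101 4:100 6:99 8:95 10:94 12:97 lid 94:32 96:34 98:32 100:31 102:35 104:36 106:44 108:41 110:44 112:42 114:41 116:46 118:47 120:46 122:40 124:43
blue 12.5 -14:57 -12:70 -10:97 -8:88 -6:85 -4:83 -2:80 0:69 2:69 4:70 6:75 8:74 10:79 12:88 lid 94:32 96:34 98:29 100:30 102:29 104:27 106:50 108:47 110:53 112:42 114:53 116:86 118:81 120:73 122:54 124:45
keeper across -40:110 -38:111 -36:109 -34:109 -32:110 -30:110 -28:109 -26:108 -24:107 -22:109 -20:75 -18:53 -16:56 -14:55 -12:56 -10:49 -8:35 -6:82 -4:95 -2:92 0:71 2:65 4:93
```

Run:
```python
from h import *
p=ctrl.camera_params('wrist');b=np.load('bed.npz');o,ex,ey,ez=[b[k] for k in('o','ex','ey','ez')]
B=lambda a,c,d:o+(ex*a+ey*c+ez*d)/1e3
im=np.mean([ctrl.camera('wrist') for _ in range(3)],0).astype(np.float32)
def prof(cs,d,rng):
    out=[]
    for a in rng:
        P=np.array([proj(p,B(a,c,d),True) for c in cs],np.float32)
        out.append((int(round(a)),*cv2.remap(im,P[None,:,0].copy(),P[None,:,1].copy(),1)[0].mean(0).round().astype(int).tolist()))
    return out
print('top crest foot',prof(np.arange(27,39),76,range(-8,14)))
print('top crest lid',prof(np.arange(27,39),76,range(80,118)))
for y,cs in(('in',np.arange(57,63)),('be',np.arange(4,10))):
    print(y,'lid',prof(cs,39,range(80,114)))
    print(y,'foot',prof(cs,39,range(-8,14,1)))
print('outer rod',prof(np.arange(70,90),56,range(-16,8)))
```

```text
top crest foot [(-8, 68, 73, 77), (-7, 72, 76, 80), (-6, 74, 79, 82), (-5, 75, 79, 82), (-4, 75, 79, 82), (-3, 75, 79, 82), (-2, 75, 79, 82), (-1, 74, 78, 81), (0, 73, 77, 80), (1, 72, 76, 78), (2, 85, 90, 92), (3, 101, 106, 108), (4, 112, 116, 119), (5, 120, 125, 128), (6, 123, 129, 131), (7, 126, 131, 133), (8, 126, 131, 134), (9, 129, 134, 137), (10, 132, 137, 140), (11, 119, 124, 129), (12, 103, 110, 116), (13, 84, 92, 100)]
top crest lid [(80, 84, 92, 101), (81, 85, 93, 102), (82, 91, 98, 106), (83, 103, 110, 116), (84, 113, 118, 123), (85, 51, 55, 59), (86, 26, 29, 34), (87, 20, 23, 28), (88, 21, 24, 29), (89, 21, 25, 30), (90, 21, 25, 30), (91, 21, 25, 30), (92, 21, 25, 30), (93, 21, 26, 31), (94, 22, 27, 32), (95, 22, 26, 32), (96, 21, 25, 30), (97, 20, 24, 29), (98, 20, 24, 28), (99, 20, 23, 27), (100, 20, 24, 27), (101, 21, 24, 29), (102, 21, 25, 29), (103, 21, 25, 29), (104, 20, 23, 28), (105, 20, 24, 29), (106, 22, 27, 35), (107, 23, 30, 40), (108, 23, 30, 41), (109, 23, 30, 41), (110, 22, 29, 40), (111, 22, 30, 41), (112, 29, 40, 54), (113, 36, 52, 73), (114, 40, 58, 85)
[... 2028 characters left out ...]
28, 131), (3, 126, 132, 135), (4, 128, 135, 137), (5, 123, 129, 131), (6, 117, 124, 126), (7, 113, 119, 121), (8, 108, 114, 118), (9, 102, 109, 116), (10, 91, 99, 110), (11, 78, 89, 105), (12, 76, 88, 105), (13, 74, 86, 103)]
outer rod [(-16, 157, 164, 169), (-15, 157, 165, 170), (-14, 158, 165, 170), (-13, 157, 163, 169), (-12, 145, 151, 155), (-11, 125, 129, 133), (-10, 83, 85, 86), (-9, 58, 59, 58), (-8, 65, 66, 66), (-7, 74, 75, 74), (-6, 84, 85, 85), (-5, 86, 87, 87), (-4, 84, 85, 85), (-3, 80, 80, 80), (-2, 75, 75, 75), (-1, 71, 72, 72), (0, 69, 70, 71), (1, 76, 78, 79), (2, 93, 95, 97), (3, 127, 131, 134), (4, 143, 148, 151), (5, 144, 148, 151), (6, 145, 148, 152), (7, 145, 149, 152)]
```

All feet read x ≈ 0.5–1.5 mm and all lid ends 104.5–106 mm, so the three are home. The top jar is centred at y = 33, and the keeper hasn't shifted (face ≈ -8). Handing in.

```bash
python3 -c "
from plant import ctrl
print(ctrl.sign_off())"
```

```text
the job is handed in; nothing more can be done
None
```

I handed the job in at about 24 s on the robot's clock: by my last measurements all three jars lie in the pyramid with feet home on the rods and the keeper tight, but the sign-off gave no verdict, so I can't confirm it passed.

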